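Turn a handheld meter over onto its charging plate and start its self-test

TASK

The white handheld meter was left lying on its face. Stand it on one of its flat ends and let go, then take it again another way and lay it gently on its back, face up, squarely over the dark outline on its charging plate. Once you have let go of it there, press its round start button fully down, gently, hold it for about a second and release it, leaving the meter in place and the other things on the desk where they are.

Things in the scene. Friction and masses are not known exactly. Their poses are not given: they have to be found in the camera images.
- meter_mid (a point): Centre of the loose white handheld meter, 110 mm long (x), 50 wide (y), 42 thick (z), about 0.26 kg. x runs to its screen end; z points out of its face (button and screen): straight down at the start, up at the end. Grip it by its plain parallel sides, 50 mm apart; each grasp, tilted 45 degrees before and 45 the other way after, can give it a quarter turn about the line through the fingers.
- meter: The same meter; this origin is the centre of its flat back, 21 mm from point meter_mid, same axes. The body is 36 mm thick; a grey guard at each end, 10 mm long and 50 wide, stands 6 mm proud of the face, so that face down it rests on the guards with the button free. Both ends are flat, 50 x 42 mm, and it stands steadily on either.
- start_top (a point): Centre of the top of the meter's round start button, 20 mm across, on the face 18 mm from the middle of the meter towards the end away from the screen (-x), 5 mm above the face and 1 mm below the tops of the end guards. Moves with the button. 90 mm between the end guards.
- start (a joint): Travel of the start button in m: 0 released, 0.004 fully down; it springs back. About 1.6 N starts it and 5.2 N holds it fully down. More than 40 N on it is rough.
- plate_spot (a point): Centre of the top of the charging plate, a grey flat plate fixed on the desk, 170 mm (x) by 110 mm (y), top 8 to 12 mm above the desk, no rim. The dark outline, 114 x 54 mm, is centred here, its length along x; the meter lies along it either way round, its centre 21 mm above this point. The meter may be stood on end on the plate too.
- phone: Bystander: black phone 150 x 72 x 9 mm lying flat between the meter and the plate.
- battery: Bystander: white battery pack, a plain block 100 x 52 x 30 mm without guards or button.
- stamp: Bystander: self-inking stamp standing, 66 x 48 x 92 mm.
- strips: Bystander: white test-strip jar, 36 mm across, 80 mm high.
- swabs: Bystander: wide clear jar, 60 mm across, 65 mm high.
- pen: Bystander: square white pen, 140 mm long, 10 mm thick, lying.
- tubes: Bystander: clear tray of sample tubes, 150 x 100 x 45 mm.
Not all that is in view belongs to the job. Several things look just like the part that bears plate_spot: the one meant starts farthest to the robot's left. What is shaped like the meter but green is not meant.

How it is judged (in metres and radians):
On the way, in this order (a step that is already met when the one before it is completed fails the run):
1. the meter stands by itself on one of its ends, released ((angle between meter_mid's own x axis and vertical below 0.1 rad or angle between meter_mid's own x axis and vertical above 3.04 rad) and contact force between the fingers and meter below 0.2 N and linear speed of meter below 0.02 m/s), for 0.2 s.
2. the meter lies face up on the outline on the plate, released (angle between meter_mid's own z axis and vertical below 0.12 rad and horizontal distance between meter_mid and plate_spot below 0.015 m and angle between the x axis of meter_mid and the x axis of plate_spot, either way round below 0.21 rad and z of meter_mid in the frame of plate_spot between 0.016 and 0.026 m and contact force between the fingers and meter below 0.2 N and linear speed of meter below 0.02 m/s), for 0.2 s.
3. the start button is held fully down while the meter lies there (angle between meter_mid's own z axis and vertical below 0.12 rad and horizontal distance between meter_mid and plate_spot below 0.015 m and angle between the x axis of meter_mid and the x axis of plate_spot, either way round below 0.21 rad and z of meter_mid in the frame of plate_spot between 0.016 and 0.026 m and value of joint start above 0.0034 m), for 0.5 s.
At the end, for the whole second after the job is handed in: The meter lies still and face up on the charging plate, its centre within 15 mm of the outline's centre, its length within 12 degrees of the outline's (either way round), the start button sprung back up (angle between meter_mid's own z axis and vertical below 0.12 rad and horizontal distance between meter_mid and plate_spot below 0.015 m and angle between the x axis of meter_mid and the x axis of plate_spot, either way round below 0.21 rad and z of meter_mid in the frame of plate_spot between 0.016 and 0.026 m and linear speed of meter below 0.02 m/s and value of joint start below 0.001 m); the robot touches nothing.
It fails at once if the start button is pushed with more than 40 N (contact force between anything else and start above 40 N).
It fails at once if the meter is dropped or slammed on the plate (over 70 N) (contact force between meter and plate above 70 N).
It fails at once if another thing on the desk is moved more than 25 mm (distance of any of phone, battery, stamp, strips, swabs, pen, tubes from where it was at the start of the episode above 0.025 m).
It also fails if it takes over 72 s, if anything falls off the work surface, if the arm or the gripper's body presses on something with over 40 N, if the wrist force passes 120 N, or if a joint passes its speed limit or range.

ROBOT

A 6-joint arm with a two-finger parallel gripper is mounted at the origin on the work surface. World frame = base frame: x ahead of the robot, y to its left, z up, the work surface at z = 0. Lengths are in mm, angles in rad, forces in N, time in s.
With the tool pointing down it reaches from about 350 to 975 mm from the base axis. Payload 7.1 kg.
Tool frame: the origin (TCP) lies on the front face of the gripper's body, between the roots of the fingers; the fingertips stand 80 mm ahead of it and the grasp point (between the pads) lies 61 mm ahead of it (env.tips_ahead is the distance from the TCP to the fingertips, in mm); z points along the fingers, y is the direction in which the jaws open and shut (so a half turn about z gives the same grasp; the last joint's range is limited). The gripper opens to 88 mm and grips with 3 to 60 N. Pads are 20 mm wide; open, the fingers measure 115 mm over their backs; the gripper's body (75 mm by 178 mm) begins 61 mm behind the grasp point.
Start: joints at [-1.139, 0.423, 1.63, -0, 1.089, -0.019], TCP at [272.318, -562.537, 302.675] pointing down, gripper open.
Joint ranges: [-3, 3], [-0.9, 2.11], [0.09, 2.58], [-1.31, 4.45], [0.11, 2.69], [-2.54, 2.54]. Speed limits (rad/s): [2.39, 2.39, 3.01, 3.14, 3.14, 3.14].

INTERFACE

Orientations are given as a unit quaternion [x, y, z, w].
In Python, from station import env, set_gripper, viewer, workorder gives the robot as it stands. Calls block until the motion is done:
- env.reach(position, orientation): joint-space move of the TCP to a pose.
- env.move_l(position, rot=None, rate=150, f_stop=None): straight line of the TCP; rot=None keeps the orientation; rate is the mean speed in mm/s. With f_stop (N) it stops when the force on the tool has changed by that much, and returns True; else False.
- env.move_joints(angles): joint-space move.
- set_gripper(opening): finger opening in mm; the grip force is fixed at half the most; returns when the fingers have stopped.
- env.hold(seconds).
- env.ik(position, orientation): joint angles nearest the present ones, or None.
- env.read_state(): the state.
- viewer.camera(name): name is "scene" or "top"; returns the picture (480x640x3 uint8, blue, green, red); there is no depth.
- viewer.camera_params(name): a dict with "fx", "fy", "cx", "cy" (pixels), "pose" (4x4, takes a point from camera to world coordinates). Camera axes: x right, y up, looking along -z (the intrinsics and any distortion apply to the point x, -y, -z); pixel columns grow to the right and rows downward; lengths in mm; the calibration is good to about 2 mm. A picture is of the moment at which its call begins. camera_params takes no time and is no camera call.
A pose or a line that the arm cannot do raises env.IKError and nothing moves.
- workorder.sign_off(): hands the job in, once; it reports no verdict.
The state is a dict: "time_s": time; "qpos": joint angles; "dq": joint speeds; "tau": joint torques, N m; "tool_pos": TCP position; "orientation": TCP orientation; "force": force on the tool from outside, world axes, zero at the start; "wrist_torque": the same for the moment, N m; "width": finger opening in mm.
Only numpy, scipy, OpenCV 4.12 (cv2) and the standard library are available. Lean on these libraries where they do the work, as an engineer would, in place of code of your own. Each camera call takes 0.05 s, during which the arm holds its last target. There are 200 camera calls.

## Working session

There is one attempt and no reset: what is moved stays moved. The work goes in short steps, each a Python script; the robot and the scene stay as the last script left them, time stands still between calls to the robot, and variables do not carry over. Pictures are saved under pics/ and viewed, on a budget of 10 in all, crops included, one or two more only if the job needs it, and the job is handed in when it is done.

```bash
ls; mkdir -p pics; python3 - <<'E'
from station import env, viewer
import cv2,numpy as np
np.set_printoptions(precision=4,suppress=True)
for n in("scene","top"):
    cv2.imwrite(f"pics/{n}0.png",viewer.camera(n)); print(n,viewer.camera_params(n))
s=env.read_state();print(s)
E
```

```text
pics
scene {'fx': 493.98492806563365, 'fy': 493.98492806563365, 'cx': 318.88979543688765, 'cy': 235.76637043743338, 'pose': array([[  -0.3552,   -0.6238,    0.6962, 1546.2678],
       [   0.9348,   -0.2305,    0.2703,  348.7783],
       [  -0.0081,    0.7468,    0.665 , 1037.0346],
       [   0.    ,    0.    ,    0.    ,    1.    ]])}
top {'fx': 583.7088425854358, 'fy': 583.7088425854358, 'cx': 323.3606236165123, 'cy': 237.3832297159249, 'pose': array([[  -0.0197,    0.9955,   -0.0922,  417.7581],
       [  -0.9997,   -0.0207,   -0.0091,  -50.5826],
       [  -0.011 ,    0.092 ,    0.9957, 1430.1929],
       [   0.    ,    0.    ,    0.    ,    1.    ]])}
{'time_s': 0.1, 'qpos': array([-1.139 ,  0.4238,  1.6306,  0.    ,  1.0886, -0.019 ]), 'dq': array([ 0.0012, -0.0017, -0.0025, -0.0011, -0.0009, -0.0009]), 'tau': array([  0.0002, -54.5612, -27.432 ,   0.0645,   0.0188,  -0.    ]), 'tool_pos': array([ 272.1729, -562.2028,  301.9931]), 'orientation': array([ 0.9747,  0.2235, -0.0001, -0.0007]), 'force': array([-0.9335,  0.7773,  0.3893]), 'wrist_torque': array([-0.0098, -0.015 ,  0.0027]), 'width': 87.84077430202177}
```

View pics/scene0.png

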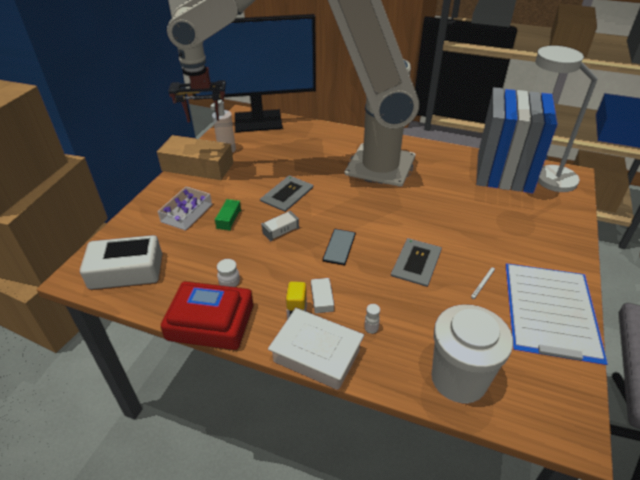

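View pics/top0.png

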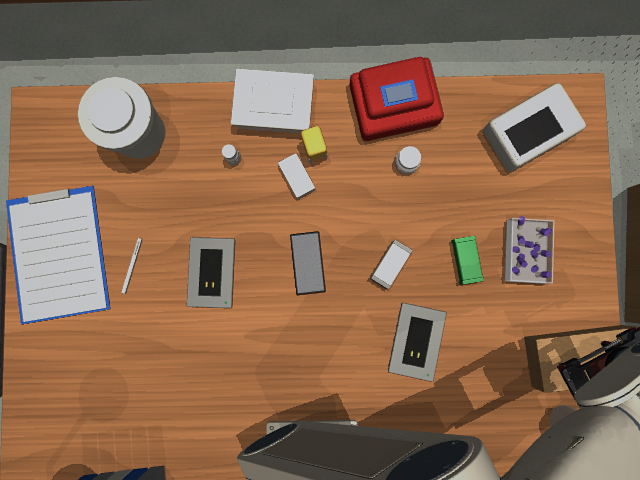

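```bash
cat > h.py <<'E'
import numpy as np, cv2
from scipy.spatial.transform import Rotation as R
from station import env, set_gripper, viewer, workorder
np.set_printoptions(precision=3,suppress=True)
def cast(name,uv,z):
    p=viewer.camera_params(name);T=p["pose"];uv=np.atleast_2d(uv).astype(float)
    d=np.c_[(uv[:,0]-p["cx"])/p["fx"],-(uv[:,1]-p["cy"])/p["fy"],-np.ones(len(uv))]@T[:3,:3].T
    return T[:3,3]+d*((z-T[2,3])/d[:,2])[:,None]
def proj(name,X):
    p=viewer.camera_params(name);T=p["pose"];c=(np.atleast_2d(X)-T[:3,3])@T[:3,:3]
    return np.c_[p["cx"]+p["fx"]*c[:,0]/-c[:,2],p["cy"]-p["fy"]*c[:,1]/-c[:,2]]
def rect(name,mask,z,near):
    """contour nearest pixel `near`, cast to z, min-area rectangle: centre, (long,short), yaw of long side"""
    cs=[c for c in cv2.findContours(mask.astype(np.uint8),cv2.RETR_EXTERNAL,cv2.CHAIN_APPROX_NONE)[0] if len(c)>25]
    c=min(cs,key=lambda c:np.linalg.norm(c[:,0].mean(0)-near))
    P=cast(name,c[:,0],z)[:,:2].astype(np.float32)
    (ctr,(w,h),a)=cv2.minAreaRect(P)
    if w<h: w,h,a=h,w,a+90
    return np.array(ctr),(w,h),(np.radians(a)+np.pi/2)%np.pi-np.pi/2
E
python3 - <<'E'
from h import *
im=cv2.imread("pics/top0.png");sc=cv2.imread("pics/scene0.png")
hsv=cv2.cvtColor(im,cv2.COLOR_BGR2HSV);v=hsv[...,2];s=hsv[...,1]
print("meter",rect("top",(s<60)&(v>90),42,(391,265)))
print("meter white",rect("top",(s<40)&(v>185),42,(391,265)))
print("plate",rect("top",(s<60)&(v>90),10,(211,272)))
print("outline",rect("top",(v<60),10,(211,272)))
print("phone",rect("top",(s<60)&(v>30)&(v<140),9,(308,263)))
a=cv2.resize(im[220:330,170:440],None,fx=2.9,fy=2.9,interpolation=cv2.INTER_CUBIC)
b=cv2.resize(sc[190:290,230:450],None,fx=2.9,fy=2.9,interpolation=cv2.INTER_CUBIC)
o=np.zeros((a.shape[0]+b.shape[0],max(a.shape[1],b.shape[1]),3),np.uint8);o[:a.shape[0],:a.shape[1]]=a;o[a.shape[0]:,:b.shape[1]]=b
cv2.imwrite("pics/crop.png",o)
E
```

```text
meter (array([ 480.315, -197.81 ]), (108.77338409423828, 49.444190979003906), np.float64(-0.5799494000516123))
meter white (array([ 479.748, -198.368]), (88.32504272460938, 46.96424865722656), np.float64(-0.5799254316018017))
plate (array([470.51 , 239.395]), (168.36976623535156, 108.31523132324219), np.float64(-0.05095412797843135))
outline (array([470.601, 240.034]), (112.72321319580078, 52.68113708496094), np.float64(-0.04713688602996591))
phone (array([488.425,   2.803]), (145.95022583007812, 68.90499877929688), np.float64(0.0946587319955039))
```

View pics/crop.png

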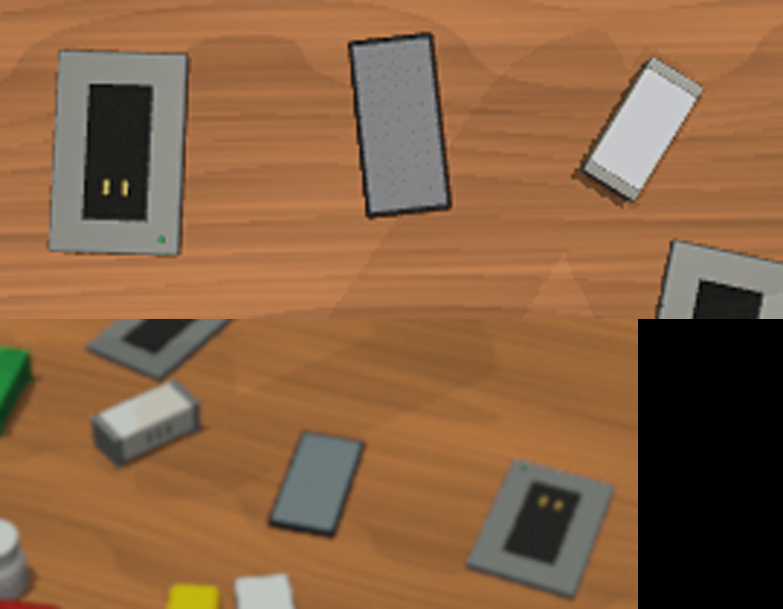

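```bash
cat >> h.py <<'E'
M=np.array([480.,-198.2]);MY=-0.58;P=np.array([470.6,239.8]);PY=-0.048;PZ=10.
def tool(yaw,t,ys=1):
    """tool z tilted by t from straight down towards heading yaw; jaws horizontal, across the heading"""
    u=np.array([np.cos(yaw),np.sin(yaw),0]);y=ys*np.array([-u[1],u[0],0]);z=np.sin(t)*u-np.array([0,0,np.cos(t)])
    return R.from_matrix(np.c_[np.cross(y,z),y,z])
def tcp(g,r,back=0): return np.asarray(g,float)-r.apply([0,0,61+back])
E
python3 - <<'E'
from h import *
q=np.pi/4
for s in(1,-1):
  for ys in(1,-1):
    row=[]
    for (c,yaw,z,lab) in ((M,MY,26,'pick'),(M,MY,60,'stand'),(M,MY,200,'high'),(P,PY,200,'phigh'),(P,PY,65,'pstand'),(P,PY,36,'place')):
      for t in(s*q,-s*q):
        for b in (0,80):
            r=tool(yaw,t,ys);j=env.ik(tcp([*c,z],r,b),r.as_quat())
            row.append((lab,round(t,1),b,None if j is None else np.round(j,2).tolist()))
    print(s,ys,*row,sep="\n ")
E
```

```text
1
 1
 ('pick', 0.8, 0, [-0.31, 0.77, 2.36, 3.42, 0.77, 1.57])
 ('pick', 0.8, 80, [-0.25, 0.6, 2.49, 3.49, 0.74, 1.55])
 ('pick', -0.8, 0, [-0.46, 0.94, 1.47, 0.08, 1.52, -1.49])
 ('pick', -0.8, 80, [-0.47, 0.92, 1.33, 0.08, 1.68, -1.48])
 ('stand', 0.8, 0, [-0.31, 0.66, 2.38, 3.45, 0.69, 1.53])
 ('stand', 0.8, 80, [-0.25, 0.48, 2.49, 3.55, 0.62, 1.47])
 ('stand', -0.8, 0, [-0.46, 0.89, 1.47, 0.08, 1.56, -1.49])
 ('stand', -0.8, 80, [-0.47, 0.88, 1.33, 0.08, 1.72, -1.48])
 ('high', 0.8, 0, [-0.31, 0.24, 2.35, 3.87, 0.29, 1.06])
 ('high', 0.8, 80, None)
 ('high', -0.8, 0, [-0.46, 0.7, 1.46, 0.09, 1.76, -1.47])
 ('high', -0.8, 80, [-0.47, 0.72, 1.29, 0.08, 1.92, -1.46])
 ('phigh', 0.8, 0, None)
 ('phigh', 0.8, 80, [0.84, 0.1, 2.3, -1.31, 0.61, 0.4])
 ('phigh', -0.8, 0, [0.31, 0.69, 1.48, 0.25, 1.71, -1.27])
 ('phigh', -0.8, 80, [0.29, 0.7, 1.32, 0.24, 1.87, -1.26])
 ('pstand', 0.8, 0, [0.72, 0.65, 2.29, 4.09, 0.65, 1.33])
 ('pstand', 0.8, 80, [0.84, 0.48, 2.37, 4.34, 0.63, 1.17])
 ('pstand', -0.8, 0, [0.31, 0.88, 1.5, 0.25, 1.52, -1.32])
 ('pstand', -0.8, 80, [0.29, 0.86, 1.36, 0.23, 1.
[... 3513 characters left out ...]
-0.31, 0.24, 2.35, 3.87, 0.29, -2.09])
 ('high', 0.8, 80, None)
 ('phigh', -0.8, 0, [0.31, 0.69, 1.48, 0.25, 1.71, 1.87])
 ('phigh', -0.8, 80, [0.29, 0.7, 1.32, 0.24, 1.87, 1.88])
 ('phigh', 0.8, 0, None)
 ('phigh', 0.8, 80, None)
 ('pstand', -0.8, 0, [0.31, 0.88, 1.5, 0.25, 1.52, 1.82])
 ('pstand', -0.8, 80, [0.29, 0.86, 1.36, 0.23, 1.68, 1.84])
 ('pstand', 0.8, 0, [0.72, 0.65, 2.29, 4.09, 0.65, -1.81])
 ('pstand', 0.8, 80, [0.84, 0.48, 2.37, 4.34, 0.63, -1.97])
 ('place', -0.8, 0, [0.31, 0.92, 1.49, 0.25, 1.49, 1.81])
 ('place', -0.8, 80, [0.29, 0.9, 1.36, 0.23, 1.64, 1.83])
 ('place', 0.8, 0, [0.72, 0.73, 2.28, 4.02, 0.69, -1.72])
 ('place', 0.8, 80, [0.84, 0.56, 2.37, 4.23, 0.67, -1.84])
```

```bash
python3 - <<'E'
from h import *
q=np.pi/4
out=[]
for x,y in((560,-110),(600,-110),(640,-120),(680,-120)):
  for yaw in np.arange(-np.pi,np.pi,np.pi/8):
    best=[]
    for ang,zc in ((yaw,56),(yaw+np.pi,56)):
      c=[]
      for ys in(1,-1):
        js=[env.ik(tcp([x,y,zc+dz],r,b),r.as_quat()) for r in[tool(ang,-q,ys)] for b,dz in((0,0),(80,0),(0,100))]
        if all(j is not None for j in js): c.append((min(j[4] for j in js),[round(j[3],1) for j in js],[round(j[5],1) for j in js]))
      best.append(c)
    if all(best): print(x,y,round(yaw,2),*[[(round(a,2),*r) for a,*r in c] for c in best],sep=" | ")
E
```

```text
560 | -110 | -3.14 | [(np.float64(0.37), [np.float64(2.7), np.float64(2.6), np.float64(2.5)], [np.float64(-1.5), np.float64(-1.4), np.float64(-1.2)]), (np.float64(0.37), [np.float64(2.7), np.float64(2.6), np.float64(2.5)], [np.float64(1.7), np.float64(1.8), np.float64(2.0)])] | [(np.float64(1.63), [np.float64(-0.1), np.float64(-0.1), np.float64(-0.1)], [np.float64(-1.7), np.float64(-1.7), np.float64(-1.7)]), (np.float64(1.63), [np.float64(-0.1), np.float64(-0.1), np.float64(-0.1)], [np.float64(1.5), np.float64(1.4), np.float64(1.4)])]
560 | -110 | -2.75 | [(np.float64(0.58), [np.float64(2.0), np.float64(1.7), np.float64(1.6)], [np.float64(-1.2), np.float64(-1.1), np.float64(-0.8)]), (np.float64(0.58), [np.float64(2.0), np.float64(1.7), np.float64(1.6)], [np.float64(1.9), np.float64(2.1), np.float64(2.3)])] | [(np.float64(1.55), [np.float64(-0.3), np.float64(-0.3), np.float64(-0.3)], [np.float64(-1.9), np.float64(-1.9), np.float64(-1.9)]), (np.float64(1.55), [np.float64(-0.3), np.float64(-0.3), np.float64(-0.3)], [np.float64(1.2), np.float64(1.2), np.float64(1.2)])]
560 | -110 | -2.36
[... 24953 characters left out ...]
), np.float64(-0.9), np.float64(-0.9)]), (np.float64(1.55), [np.float64(0.5), np.float64(0.5), np.float64(0.5)], [np.float64(2.2), np.float64(2.2), np.float64(2.2)])]
680 | -120 | 2.75 | [(np.float64(0.25), [np.float64(3.7), np.float64(3.8), np.float64(4.1)], [np.float64(-1.9), np.float64(-1.9), np.float64(-2.3)]), (np.float64(0.25), [np.float64(3.7), np.float64(3.8), np.float64(4.1)], [np.float64(1.3), np.float64(1.2), np.float64(0.9)])] | [(np.float64(1.85), [np.float64(0.1), np.float64(0.1), np.float64(0.1)], [np.float64(-1.4), np.float64(-1.4), np.float64(-1.4)]), (np.float64(1.85), [np.float64(0.1), np.float64(0.1), np.float64(0.1)], [np.float64(1.7), np.float64(1.7), np.float64(1.7)])]
```

```bash
cat >> h.py <<'E'
q=np.pi/4; S=np.array([600.,-110.])
def go(g,r,back=0,rate=150,line=True,f=None):
    p=tcp(g,r,back)
    hit=env.move_l(p,r.as_quat(),rate=rate,f_stop=f) if line else env.reach(p,r.as_quat())
    return hit
def rep(lab):
    s=env.read_state();print(lab,round(s["time_s"],2),s["tool_pos"],"F",s["force"],"w",round(s["width"],1))
def snap(tag):
    for n in("scene","top"): cv2.imwrite(f"pics/{n}_{tag}.png",viewer.camera(n))
E
python3 - <<'E'
from h import *
r=tool(MY,-q,-1); g=[*M,26]
go([*M,130],r,60,line=False);rep("high")
go(g,r,60,200)
go(g,r,0,120);rep("at")
set_gripper(30);rep("closed")
go([*M,150],r,0,150);rep("lift")
r2=tool(-np.pi/2,-q,1)
go([S[0],S[1]-5,160],r2,line=False);rep("standhigh")
snap("hold")
E
```

```text
high 1.67 [ 551.325 -245.797  215.749] F [ 0.185 -0.024  1.346] w 87.8
at 2.98 [ 516.875 -222.212   69.946] F [-0.258  0.266 -0.084] w 87.8
closed 3.66 [ 516.044 -221.977   69.163] F [ 0.219 -0.959 -0.124] w 50.3
lift 4.63 [ 515.655 -221.617  192.28 ] F [-0.216  0.116 -3.837] w 50.1
standhigh 6.77 [ 599.888 -158.087  202.891] F [ 0.023 -0.334 -3.404] w 50.2
```

View pics/scene_hold.png

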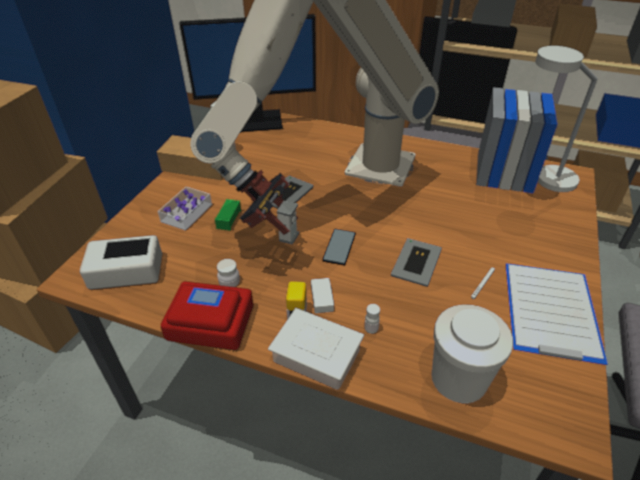

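The meter hangs upright in the jaws at about (288,220). I'll lower it, release it and look.

```bash
python3 - <<'E'
from h import *
r2=tool(-np.pi/2,-q,1); g=[S[0],S[1]-5,0]
go([g[0],g[1],70],r2,0,120);rep("low")
print(go([g[0],g[1],49],r2,0,15,f=5));rep("touch")
env.hold(0.2);set_gripper(88);env.hold(.4);rep("open")
p=env.read_state()["tool_pos"]
env.move_l(p-r2.apply([0,0,90]),rate=100)
p=env.read_state()["tool_pos"]; env.move_l(p+[0,-40,80],rate=200);env.hold(.3);rep("away")
snap("stand")
a=cv2.imread("pics/scene_stand.png")[150:290,210:390];b=cv2.imread("pics/top_stand.png")[150:290,270:450]
cv2.imwrite("pics/stand_crop.png",cv2.resize(np.hstack([a,b]),None,fx=2.2,fy=2.2,interpolation=cv2.INTER_CUBIC))
E
```

```text
low 7.77 [ 600.377 -158.289  113.621] F [ 0.85  -0.169 -3.369] w 50.1
True
touch 8.62 [ 599.95  -158.163  100.969] F [-0.874 -1.91   4.987] w 49.8
open 9.97 [ 599.375 -157.959  100.088] F [ 0.63   0.358 -1.107] w 88.0
away 11.91 [ 598.83  -260.43   242.132] F [-0.865  0.03   0.188] w 87.8
```

View pics/stand_crop.png

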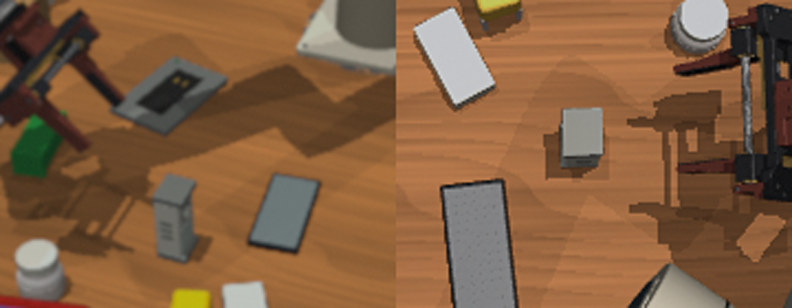

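```bash
python3 - <<'E'
from h import *
print(cast("top",[[355,210.5]],110))
im=cv2.imread("pics/top_stand.png");h=cv2.cvtColor(im,cv2.COLOR_BGR2HSV)
for lo in(100,130,150): print(lo,rect("top",(h[...,1]<60)&(h[...,2]>lo),110,(355,211)))
E
```

```text
[[ 600.11  -111.848  110.   ]]
100 (array([ 602.493, -109.683]), (48.310428619384766, 41.12268829345703), np.float64(-0.021472934711254332))
130 (array([ 602.469, -110.796]), (48.381229400634766, 38.80828857421875), np.float64(-0.023296001635467967))
150 (array([609.763, -91.557]), (29.935001373291016, 5.811452865600586e-06), np.float64(-0.023296001635467967))
```

```bash
python3 - <<'E'
from h import *
a=np.pi/2-.022; r=tool(a,-q,-1); g=np.array([602.2,-110.3+4.5,56.])
go(g+[0,40,120],r,80,line=False);rep("pre")
go(g,r,80,200);go(g,r,0,100);rep("at")
set_gripper(30);rep("closed")
go(g+[0,0,110],r,0,150);rep("lift")
r2=tool(PY,-q,1); gp=np.array([*P,36.])
go(gp+[0,0,110],r2,line=False);rep("placehigh")
go(gp+[0,0,15],r2,0,120);rep("low")
snap("preplace")
a=cv2.imread("pics/scene_preplace.png")[170:310,330:510];b=cv2.imread("pics/top_preplace.png")[200:340,120:300]
cv2.imwrite("pics/pp_crop.png",cv2.resize(np.hstack([a,b]),None,fx=2.2,fy=2.2,interpolation=cv2.INTER_CUBIC))
E
```

```text
pre 13.35 [604.296  33.206 275.52 ] F [-0.032 -0.348 -0.216] w 87.8
at 15.08 [603.445 -62.504  99.347] F [ 0.394 -0.222 -0.432] w 88.1
closed 15.76 [602.988 -62.596  99.218] F [-2.582  1.527  1.841] w 49.7
lift 16.64 [602.618 -62.716 208.248] F [ 0.058  0.461 -3.682] w 50.1
placehigh 18.38 [513.625 237.337 188.777] F [ 0.169  0.055 -3.099] w 50.0
low 19.32 [514.048 237.88   94.598] F [ 0.183 -0.075 -2.56 ] w 49.8
```

View pics/pp_crop.png

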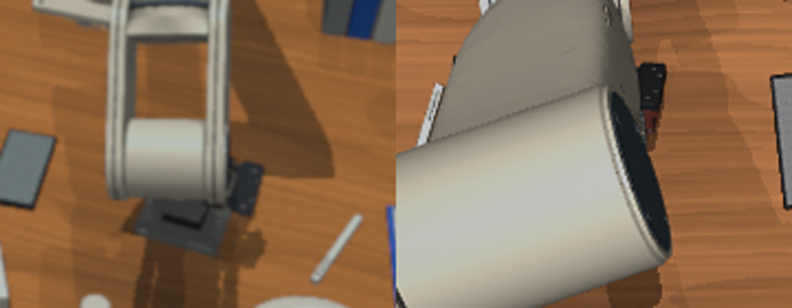

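```bash
python3 - <<'E'
from h import *
r2=tool(PY,-q,1); gp=np.array([*P,36.])
print(go(gp+[0,0,-8],r2,0,12,f=4));rep("touch")
env.hold(.2);set_gripper(88);env.hold(.4);rep("open")
p=env.read_state()["tool_pos"];env.move_l(p-r2.apply([0,0,90]),rate=100)
d=tool(0,0,1)  # straight down, parked to the right of the plate for a clear view
env.reach([480,-60,300],d.as_quat());env.hold(.3);rep("away")
snap("placed")
im=cv2.imread("pics/top_placed.png");h=cv2.cvtColor(im,cv2.COLOR_BGR2HSV)
for lo in(100,150,185): print(lo,rect("top",(h[...,1]<60)&(h[...,2]>lo),PZ+40,(211,272)))
a=cv2.imread("pics/scene_placed.png")[200:310,340:480];b=im[215:325,140:280]
cv2.imwrite("pics/pl_crop.png",cv2.resize(np.hstack([a,b]),None,fx=2.8,fy=2.8,interpolation=cv2.INTER_CUBIC))
E
```

```text
True
touch 20.59 [513.689 237.761  79.911] F [1.056 0.503 4.895] w 49.6
open 21.94 [513.259 237.554  78.957] F [-0.392  0.693 -0.012] w 87.5
away 24.55 [480.368 -59.55  299.419] F [ 0.993 -0.287 -0.026] w 87.4
100 (array([468.936, 231.501]), (163.41339111328125, 104.70562744140625), np.float64(-0.051165050336765105))
150 (array([472.4 , 237.83]), (88.13712310791016, 47.994239807128906), np.float64(-0.04662329541374444))
185 (array([471.558, 237.901]), (86.3636474609375, 46.53497314453125), np.float64(-0.04763569610213825))
```

View pics/pl_crop.png

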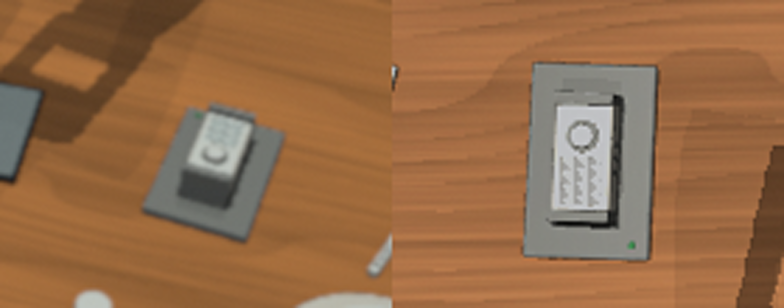

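```bash
python3 - <<'E'
from h import *
B=cast("top",[[207.9,263.6]],51)[0];C=np.array([472,238.7])+18*np.array([np.cos(PY),np.sin(PY)])
print(B,C); b=(B[:2]+C)/2
d=tool(0,0,1);qd=d.as_quat()
set_gripper(0)
env.reach([*b,220],qd);env.move_l([*b,145],rate=100);env.hold(.3);rep("above")
print(env.move_l([*b,122],rate=6,f_stop=9));rep("down")
for i in range(6): env.hold(.2);rep("hold")
env.move_l([*b,160],rate=25);rep("up")
E
```

```text
[488.861 236.667  51.   ] [489.979 237.836]
above 28.37 [489.604 237.401 145.47 ] F [0.016 0.358 0.034] w 0.6
True
down 30.91 [489.418 237.262 128.247] F [-0.909 -0.655  4.83 ] w 0.5
hold 31.11 [489.418 237.239 128.224] F [-0.546 -0.091  6.427] w 0.6
hold 31.31 [489.451 237.248 128.253] F [-0.012  0.063  6.689] w 0.1
hold 31.51 [489.449 237.243 128.239] F [-0.704 -0.604  6.287] w 0.6
hold 31.71 [489.464 237.263 128.252] F [-2.152 -1.067  5.902] w 0.4
hold 31.91 [489.448 237.245 128.226] F [-1.835 -0.535  6.552] w 0.7
hold 32.11 [489.459 237.279 128.242] F [-0.977  0.212  6.43 ] w 0.3
up 33.54 [489.315 237.213 159.831] F [ 0.256 -0.067  0.229] w 0.7
```

The press held about 6.4 N, which is only a little above the 5.2 N needed. There is time to spare, so I'll press once more, slightly firmer, recording force against height.

```bash
python3 - <<'E'
from h import *
b=env.read_state()["tool_pos"][:2]
qd=tool(0,0,1).as_quat()
env.move_l([*b,134],rate=40);env.hold(.2);rep("above")
for z in np.arange(133,125.9,-.5):
    hit=env.move_l([*b,z],rate=8,f_stop=12)
    env.hold(.1)
    s=env.read_state();print(round(s["tool_pos"][2],2),round(s["force"][2],1),end="; ")
    if hit or s["force"][2]>10: break
print(); env.hold(1.);rep("held")
env.move_l([*b,160],rate=25)
env.move_l([*b,260],rate=150)
env.reach([480,-60,300],qd);env.hold(.4);rep("away")
snap("end")
im=cv2.imread("pics/top_end.png");h=cv2.cvtColor(im,cv2.COLOR_BGR2HSV)
print(rect("top",(h[...,1]<60)&(h[...,2]>150),46+PZ-10,(211,272)))
a=cv2.resize(cv2.imread("pics/scene_end.png")[200:310,340:480],None,fx=2.8,fy=2.8);b=cv2.resize(im,(411,308))
cv2.imwrite("pics/end.png",np.hstack([a,b]))
E
```

```text
above 34.54 [489.456 237.272 134.282] F [ 0.883  0.178 -0.344] w 0.8
133.01 -0.4; 132.48 -0.7; 132.09 1.4; 131.54 1.9; 131.02 2.3; 130.52 2.4; 130.03 3.4; 129.51 3.2; 129.05 3.8; 128.52 5.1; 128.23 6.4; 128.1 11.9; 
held 39.77 [489.371 237.251 128.11 ] F [-2.795 -0.47  12.695] w 0.1
away 43.58 [480.098 -59.542 299.939] F [-0.011  0.344  0.022] w 0.5
(array([472.558, 238.665]), (88.39252471923828, 48.133304595947266), np.float64(-0.04662369488790752))
```

View pics/end.png

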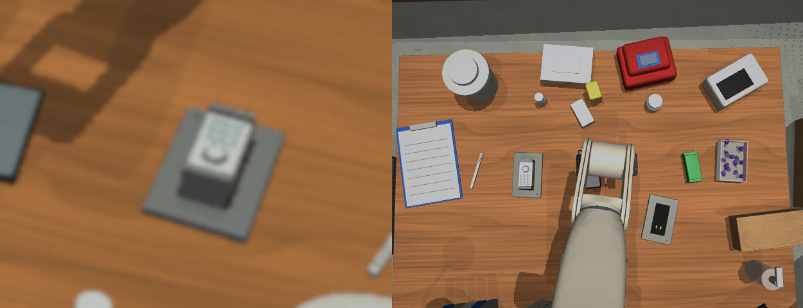

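The button bottomed clearly: contact at about 132.2 mm, a hard stop at 128.1 mm, held at 12.7 N. The meter lies face up on the outline, the other things are in place and the arm is clear.

```bash
python3 -c "
from h import *
workorder.sign_off();rep('done')"
```

```text
the job is handed in; nothing more can be done
the job is handed in; nothing more can be done
```

The job is done and handed in at about 44 s of the 72 s allowed; sign-off gave no verdict.

**What I did:**
1. I gripped the face-down meter by its sides with the tool tilted 45°, turned it, stood it on its end on the free desk and let go.
2. I took it again from the face side and laid it face up on the left-hand plate. Lowering stopped at about 5 N of contact force.
3. I pressed the start button twice with closed fingertips. The first press held about 6.4 N for about 1.2 s. That was close to the 5.2 N minimum, so I pressed again at 12.7 N for about 1 s.

**Last checks:**
- **Placement:** the meter's centre is about 2 mm from the outline's centre, and their lengths line up to within 0.01 rad.
- **Button:** on the second press it travelled about 4.1 mm to a hard stop. The second press met it again at its full height after the first. After the last release I saw it only in the picture, where it looks the same; I did not measure it.
- **Other things:** in the final picture the things in view look unmoved. The arm hid the phone there, and I did not measure any of them.
- **Robot:** it ended clear of everything.

No check failed or disagreed.

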